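# Make up the boiled-egg tray and the drinks tray from the drainer

## Task

Make up two trays from what is on the drainer. On the long tray with three cork discs put the egg cup on the middle disc, with the egg timer and the salt shaker on the two end discs, either way round; on the short tray with two cork discs put the small handled mug and the stoppered bottle, one to a disc, either way round. Set each one down gently without dropping it, upright and centred on its disc, do not knock anything over, and leave the stacked mugs and the jar lid where they are.

Things in the scene. Friction and masses are not known exactly. Their poses are not given: they have to be found in the camera images.
- long_tray: Fixed dark wooden tray, 290 x 110 mm, on the worktop to the robot's right. Floor 10 mm up; lip 6 mm wide, 6 mm above the floor. Three flush cork discs, 76 mm diameter, in a row. Origin: centre of the underside, on the worktop; x along its length (roughly away from the robot), y across, z up. Disc centres at x = -95, 0, +95 mm, y = 0, 10 mm up.
- short_tray: Fixed tray like the long one but 220 x 110 mm with two flush cork discs, 76 mm diameter. Floor 10 mm up, lip 6 mm above it. Origin: centre of the underside, on the worktop; x along its length (roughly away from the robot), y across, z up. Disc centres at x = -60 and +60 mm, y = 0, 10 mm up. The trays may change places.
- egg_cup: White ceramic egg cup, 65 mm high, 80 g: foot 46 mm in diameter, thin stem (20 mm across at 16 mm up), open cup 48 mm in diameter at 38 mm up and 50 mm at the rim. Loose, upright on the drainer, whose flat top is 12 mm above the worktop. Origin: centre of the underside; z up.
- egg_timer: Round chrome egg timer, 150 g: body 60 mm in diameter with upright sides up to 40 mm, narrowing to 52 mm diameter at 52 mm up, dial knob 38 mm in diameter on top, 62 mm high in all. Loose, upright on the drainer. Origin: centre of the underside; z up.
- salt_shaker: Slim glass salt shaker with a steel cap, 85 mm high, 120 g: 44 mm in diameter at the foot tapering to 36 mm at 60 mm up, cap 38 mm in diameter from 60 to 74 mm up, then domed. Loose, upright on the drainer. Origin: centre of the underside; z up.
- mug: Small white ceramic mug, open at the top, about 62 mm in diameter and 80 mm high, 180 g, with one handle at its +y side that reaches to about 62 mm from the axis; can be taken across its body along its x axis. Loose, upright on the drainer, handle pointing any way. Origin: centre of the underside; z up.
- bottle: Empty green glass bottle with wired flip-top stopper, 175 mm high, 200 g: body 56 mm diameter up to 92 mm, shoulder to 120 mm, straight neck 24 mm diameter from 120 to 158 mm up, white stopper above. Best taken by the neck, about 138 mm up, firmly (30 N) so that it does not swing. Loose, upright on the drainer. Origin: centre of the underside; z up.
- mug_stack: Bystander: two large blue ceramic mugs with handles, stacked, 82 mm in diameter and 170 mm high, standing at the sink end of the drainer (robot's left). To be left alone. Origin: centre of the underside; z up.
- jar_lid: Bystander: low round brass jar lid, 44 mm in diameter and 8 mm high, lying among the things on the drainer (as does a flat teaspoon, 4 mm high), which stand at least 50 mm from its centre. To be left alone. Origin: centre of the underside; z up.
Things that resemble listed ones, but are neither listed nor needed, are in the scene too. What is shaped like the mug but pink is not meant. Of the things that look like the bottle, the smaller one is meant.

How it is judged:
By the outcome, as a careful person would: the job done as asked, in the order asked, and still so for the second after the job is handed in, with the robot touching nothing.
It also fails if it takes over 144 s, if anything falls off the work surface, if the arm or the gripper's body presses on something with over 40 N, if the wrist force passes 120 N, or if a joint passes its speed limit or range.

## Robot

A 6-joint arm with a two-finger parallel gripper is mounted at the origin on the work surface. World frame = base frame: x ahead of the robot, y to its left, z up, the work surface at z = 0. Lengths are in m, angles in rad, forces in N, time in s.
With the tool pointing down it reaches from about 0.25 to 0.775 m from the base axis. Payload 4 kg.
Tool frame: the origin (TCP) lies at the centre of the arm's flange, where the gripper is bolted on; the fingertips stand 199 mm ahead of it and the grasp point (between the pads) lies 180 mm ahead of it (robot.tcp_to_tips is the distance from the TCP to the fingertips, in m); z points along the fingers, y is the line along which they close (so a half turn about z gives the same grasp; the last joint's range is limited). The gripper opens to 94 mm and grips with 3 to 60 N. Pads are 16 mm wide; open, the fingers measure 119 mm over their backs; the gripper's body (75 mm by 177 mm) begins 78 mm behind the grasp point.
Start: joints at [-1.424, 0.087, 1.371, -0, 1.684, -0.103], TCP at [0.136, -0.533, 0.405] pointing down, gripper open.
Joint ranges: [-3.1, 3.1], [-0.76, 2.03], [0.27, 2.55], [-1.08, 4.22], [0.17, 2.65], [-2.57, 2.57]. Speed limits (rad/s): [2.79, 2.79, 3.14, 3.14, 3.14, 3.14].

## Interface

Orientations are given as [roll, pitch, yaw] about the fixed x, y, z axes, in that order (R = Rz(yaw) Ry(pitch) Rx(roll)).
In Python, from bench import telemetry, snapshot, ticket, robot gives the robot as it stands.
- The arm moves only by the tool apply_moves, never from a script. Its argument "moves" is a list that holds one entry, the list of rows, each a list of 5 numbers: the shift along the tool's x, y, z in units of 50 mm (1.0 is 50 mm), then the turn about the tool's z in units of 10 degrees (1.0 is 10 degrees), then the closure, from 0 (fully open) to 1 (shut). A call has 1 to 10 rows; each row is the pose to reach, as a shift and turn from the pose commanded when the call began, along the tool's axes at that moment; what a row does not reach only later rows make up. A row lasts 1/8 s, in which the tool goes at most 62.5 mm and 10.7 degrees, less where a joint would pass 70% of its speed; a pose out of reach is approached as far as the arm can. A call with a gripper value outside its range is refused whole. The fingers move at their own pace and stop on an object; the grip force is fixed at half the most. Time passes only in rows, so rows that repeat a pose let the fingers close. It gives the time, the measured TCP pose, the force, the opening and the grip force at its end, in the units of the state.
- telemetry.get_obs(): the state, without advancing time (a new reading comes with each control period).
- snapshot(name): name is "scene" or "top" or "wrist"; returns a dict with "image" (480x640x3 uint8, red, green, blue), "fovy" (degrees; the focal length in pixels is half the picture's height over the tangent of half this angle, whatever the lens; pixels are square), "cx", "cy" (the principal point, pixels), "R" (3x3) and "t" (3): a world point X has camera coordinates R X + t. Camera axes: x right, y down, z forward; pixel columns grow to the right and rows downward; lengths in m; the calibration is good to about 2 mm. A picture is of the moment at which its call begins. There is no depth.
- ticket.close_job(): hands the job in; it is judged then, once.
The state is a dict: "time": time; "joint_positions": joint angles; "qvel": joint speeds; "joint_torque": joint torques, N m; "tool_pos": TCP position; "ee_rot": TCP orientation; "wrist_force": force on the tool from outside, world axes, zero at the start; "wrist_torque": the same for the moment, N m; "width": finger opening in m; "finger_force": force on a finger pad.
Only numpy, scipy, OpenCV 4.12 (cv2) and the standard library are available. Lean on these libraries where they do the work, as an engineer would, in place of code of your own. Each camera call takes 0.05 s, during which the arm holds its last target. There are 200 camera calls.

## Working session

There is one attempt and no reset: what is moved stays moved. The work goes in short steps, Python scripts to look and compute and a tool call to move; the robot and the scene stay as the last step left them, time stands still between calls to the robot, and variables do not carry over. Pictures are saved under pics/ and viewed, at most 14 in all, crops included, and the job is handed in when it is done.

Besides the shell and the picture viewer there is one more tool, called after ">>>" by a JSON object that holds its "op" and its "data". apply_moves: Moves the arm, as the interface text tells. Its arguments: {"type":"object","properties":{"moves":{"type":"array","items":{"type":"array","items":{"type":"array","items":{"type":"number"}}}}},"required":["moves"]}

```bash
mkdir -p pics; ls; cat > h.py <<'E'
import numpy as np, cv2
from bench import telemetry, snapshot, ticket, robot
def snap(n,f):
    s=snapshot(n); cv2.imwrite('pics/'+f+'.png',s['image'][:,:,::-1]); np.savez('pics/'+f+'.npz',**s); return s
def load(f): return dict(np.load('pics/'+f+'.npz'))
def ray(s,u,v):
    f=240/np.tan(np.radians(float(s['fovy']))/2); R=s['R'];t=s['t']
    d=R.T@np.array([(u-s['cx'])/f,(v-s['cy'])/f,1]); return -R.T@t,d
def onz(s,u,v,z):
    o,d=ray(s,u,v); return o+d*(z-o[2])/d[2]
def proj(s,X):
    f=240/np.tan(np.radians(float(s['fovy']))/2); c=s['R']@np.array(X)+s['t']; return np.array([s['cx']+f*c[0]/c[2],s['cy']+f*c[1]/c[2]])
E
python3 - <<'E'
from h import *
for n in ('scene','top'):
    s=snap(n,n+'0'); print(n,s['fovy'],s['cx'],s['cy'],-s['R'].T@s['t'],s['R'].round(2).tolist())
print(telemetry.get_obs())
E
```

```text
pics
scene 43.16959018722049 315.0431159222504 236.17008015787215 [1.29731007 0.2712448  1.00028467] [[-0.25, 0.97, 0.0], [0.77, 0.2, -0.61], [-0.59, -0.15, -0.79]]
top 50.7886008993505 313.7868713947299 247.4791460406657 [0.41221005 0.06900894 1.16357985] [[0.01, -1.0, 0.01], [-0.99, -0.01, -0.15], [0.15, -0.01, -0.99]]
{'time': 0.1, 'joint_positions': array([-1.42411285e+00,  8.78576844e-02,  1.37207447e+00,  1.17504941e-05,
        1.68361868e+00, -1.03117950e-01]), 'qvel': array([ 0.00112113, -0.00324249, -0.00487407,  0.00051687, -0.00010406,
       -0.00091742]), 'joint_torque': array([ 2.72527148e-03, -3.41251767e+01, -3.03301799e+01,  7.21009634e-02,
        3.04348301e-02, -9.57888506e-05]), 'tool_pos': array([ 0.13593853, -0.53282704,  0.40364818]), 'ee_rot': array([-3.13964608e+00, -2.13181985e-04,  2.49802531e-01]), 'wrist_force': array([ 0.19753456, -0.53825326, -0.54643168]), 'wrist_torque': array([-0.02069065, -0.04204294, -0.00494034]), 'finger_force': 0.0, 'width': 0.09405807796423521}
```

View pics/scene0.png

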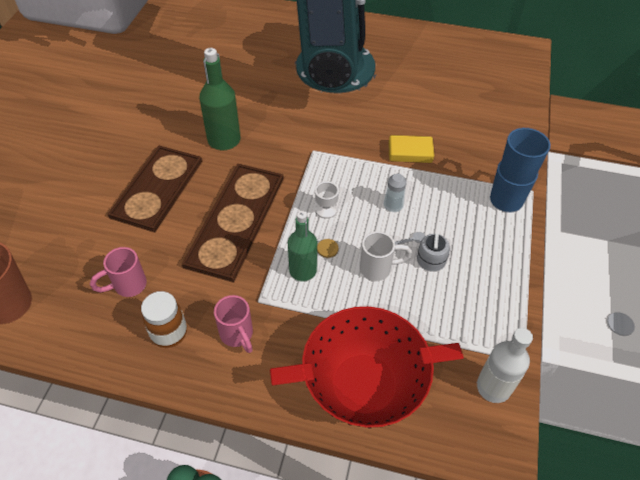

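View pics/top0.png

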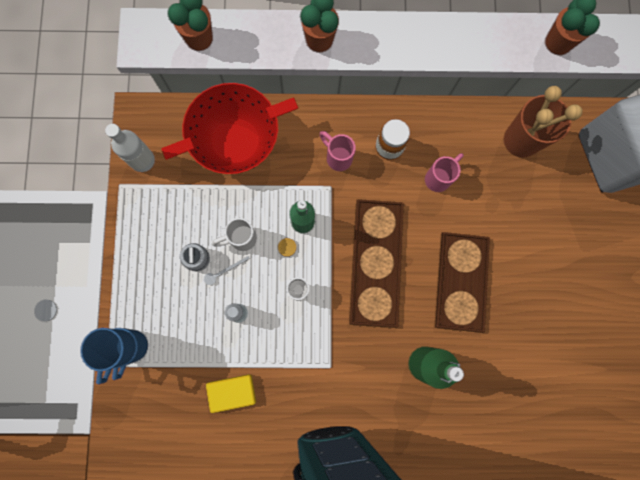

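The robot's base is at the bottom of the top view, so up is +x and left is +y.
- **Bottles:** the small green one on the drainer is at top (303,215) / scene (302,250). The big green one is at top (437,367) and the clear one at (130,147). The task means the smaller green one, at (303,215).
- **Mugs:** the white one is at top (238,235). The pink ones at (340,150) and (443,173) are not meant.
- **Other items:** timer (194,257), salt (235,312), egg cup (298,289), lid (288,247), stack (115,348).

I'll confirm these in one enlarged crop.

```bash
python3 - <<'E'
from h import *
s=load('top0'); im=s['image'][:,:,::-1]
c=cv2.resize(im[190:340,160:340],None,fx=4,fy=4,interpolation=cv2.INTER_CUBIC); cv2.imwrite('pics/crop.png',c)
print('origin px',proj(s,[0,0,0]),'tcp',proj(s,[.136,-.533,.405]))
hsv=cv2.cvtColor(im,cv2.COLOR_BGR2HSV)
m=((hsv[...,0]>5)&(hsv[...,0]<22)&(hsv[...,2]>150)).astype(np.uint8)
m[:,:340]=0;m[:200]=0;m[335:]=0;m[:,500:]=0
m=cv2.morphologyEx(m,cv2.MORPH_CLOSE,np.ones((5,5)));m=cv2.morphologyEx(m,cv2.MORPH_OPEN,np.ones((9,9)))
for c in cv2.findContours(m,cv2.RETR_EXTERNAL,cv2.CHAIN_APPROX_NONE)[0]:
    if cv2.contourArea(c)>300:
        e=cv2.fitEllipse(cv2.convexHull(c)); print('cork',np.round(e[0],1),np.round(e[1],1),onz(s,*e[0],.010).round(4))
E
```

```text
origin px [338.33014168 520.76723509] tcp [733.28512911 528.32191393]
cork [460.9 307.5] [31.9 33.6] [ 0.4575 -0.2781  0.01  ]
cork [374.6 303.5] [32.5 33.1] [ 0.465  -0.0815  0.01  ]
cork [376.6 262. ] [31.9 32.6] [ 0.5599 -0.0872  0.01  ]
cork [464.3 255.6] [31.  32.8] [ 0.5768 -0.2902  0.01  ]
cork [426.4 234.6] [33.8 53.4] [ 0.6252 -0.2037  0.01  ]
cork [378.8 221.4] [30.5 32.4] [ 0.6554 -0.0932  0.01  ]
cork [464.7 207.7] [26.5 48.6] [ 0.6905 -0.2955  0.01  ]
```

View pics/crop.png

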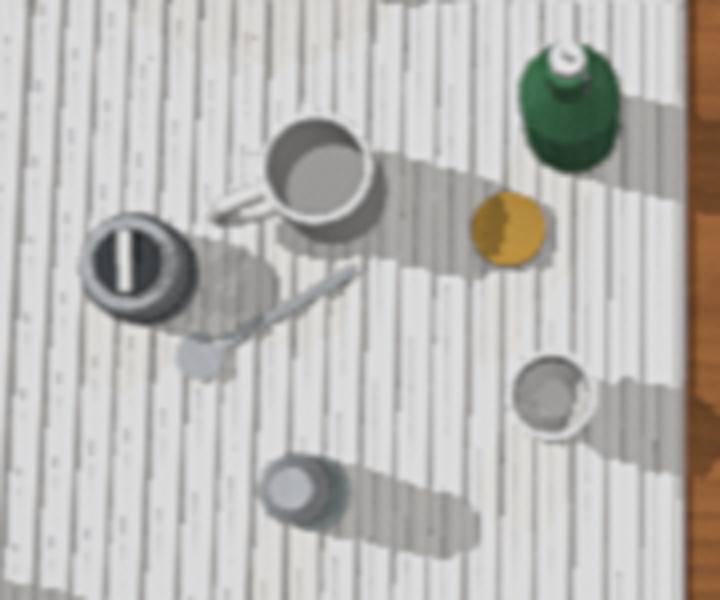

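The crop confirms each item. Crop pixels: white mug rim (319,172) with its handle towards (225,213), small green bottle stopper (567,60), egg cup rim (553,397), timer knob (125,263), salt cap (295,491). I'll compute positions from these and check them by overlay in the scene view.

```bash
python3 - <<'E'
from h import *
s=load('top0'); q=load('scene0')
P={'mug':(319,172,.092,.031,.08),'cup':(553,397,.077,.025,.065),'timer':(125,263,.074,.019,.062),'salt':(295,491,.094,.012,.082),'bottle':(567,60,.187,.009,.175)}
im=cv2.resize(q['image'][130:290,260:460,::-1],None,fx=4,fy=4,interpolation=cv2.INTER_CUBIC)
im=np.ascontiguousarray(im)
for n,(u,v,z,r,h) in P.items():
    X=onz(s,160+(u+.5)/4-.5,190+(v+.5)/4-.5,z); print(n,X.round(4))
    for zz,rr in ((z,r),(.012,{'mug':.031,'cup':.023,'timer':.03,'salt':.022,'bottle':.028}[n])):
        pts=[((proj(q,[X[0]+rr*np.cos(a),X[1]+rr*np.sin(a),zz])-[260,130]+.5)*4-.5) for a in np.linspace(0,6.28,40)]
        cv2.polylines(im,[np.int32(pts)],True,(0,0,255),1)
cv2.imwrite('pics/ov.png',im)
for n,u,v,z in (('handle',160+222/4,190+213/4,.05),('bigbottle top',457,373,.26),('bigbase',430,365,.05),('lid',287.5,247,.02),('stack',100,349,.18)): print(n,onz(s,u,v,z).round(3))
w=snapshot('wrist'); R=w['R'];c=-R.T@w['t']; print('wrist',w['fovy'],c,R.round(2).tolist())
E
```

```text
mug [0.6103 0.219  0.092 ]
cup [0.4916 0.0919 0.077 ]
timer [0.5624 0.325  0.074 ]
salt [0.4399 0.226  0.094 ]
bottle [0.6504 0.0848 0.187 ]
handle [0.593 0.277 0.05 ]
bigbottle top [ 0.334 -0.192  0.26 ]
bigbase [ 0.332 -0.195  0.05 ]
lid [0.591 0.118 0.02 ]
stack [0.366 0.464 0.18 ]
wrist 66.45770023648436 [ 0.21599736 -0.51165443  0.38429233] [[0.25, -0.97, -0.0], [-0.93, -0.24, 0.28], [-0.27, -0.07, -0.96]]
```

View pics/ov.png

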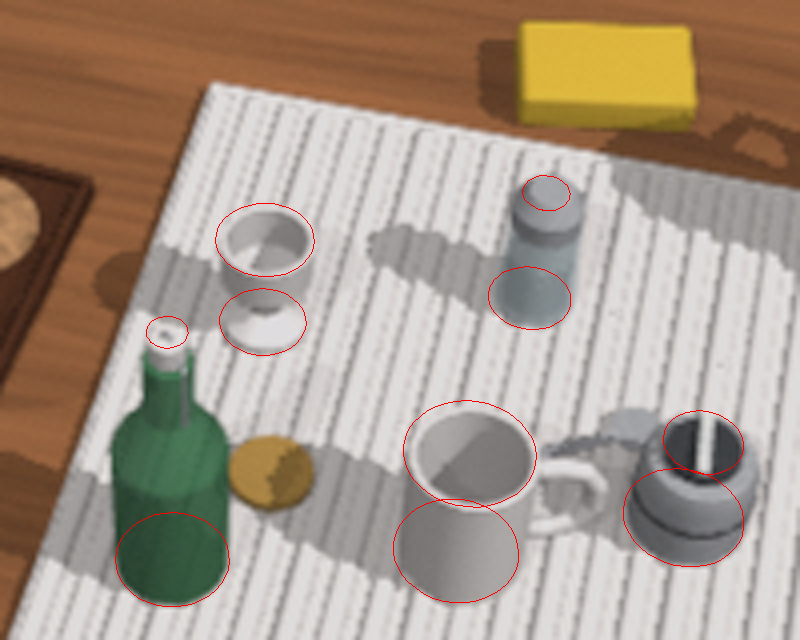

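The overlay agrees to within a few mm, with the timer and salt reading a little low in y. I'll refine from close up with the wrist camera. Now a move helper, then the egg cup first, passing high over the big bottle.

```bash
cat >> h.py <<'E'
from scipy.spatial.transform import Rotation as Ro
def go(x,y,z,yaw):   # units for move from present pose to TCP target (tool down)
    o=telemetry.get_obs(); R=Ro.from_euler('xyz',o['ee_rot']).as_matrix()
    d=R.T@(np.array([x,y,z])-o['tool_pos'])/.05
    a=(np.degrees(o['ee_rot'][2])-yaw+180)%360-180
    print('shift',d.round(3),'turn',round(a/10,3),'| at',o['tool_pos'].round(4),'yaw',np.degrees(o['ee_rot']).round(2),'t',round(o['time'],2),'w',round(o['width'],4),'F',np.round(o['wrist_force'],1))
E
python3 - <<'E'
from h import *
go(.136,-.533,.5,14.3); go(.492,.092,.5,0); go(.492,.092,.4,0)
E
```

```text
shift [ 1.000e-03  0.000e+00 -1.924e+00] turn 0.001 | at [ 0.1359 -0.5328  0.4038] yaw [-1.799e+02 -1.000e-02  1.431e+01] t 0.15 w 0.0942 F [-0.   0.3  0.3]
shift [  9.99  -10.352  -1.905] turn 1.431 | at [ 0.1359 -0.5328  0.4038] yaw [-1.799e+02 -1.000e-02  1.431e+01] t 0.15 w 0.0942 F [-0.   0.3  0.3]
shift [  9.989 -10.349   0.095] turn 1.431 | at [ 0.1359 -0.5328  0.4038] yaw [-1.799e+02 -1.000e-02  1.431e+01] t 0.15 w 0.0942 F [-0.   0.3  0.3]
```

>>> {"op": "apply_moves", "data": {"moves": [[[0, 0, -1.2, 0, 0], [0.2, -0.2, -1.92, 0, 0], [2, -2.1, -1.92, 0.3, 0], [3, -3.1, -1.92, 0.5, 0], [4, -4.1, -1.92, 0.6, 0], [5, -5.2, -1.92, 0.8, 0], [6, -6.2, -1.92, 1, 0], [7, -7.2, -1.92, 1.2, 0], [8, -8.3, -1.92, 1.43, 0], [9, -9.3, -1.5, 1.43, 0]]]}}

```text
time: 1.4
tool_pos: [0.3912, -0.0848, 0.4944]
ee_rot: [3.141, -0.002, -0.0]
wrist_force: [1.3, -0.4, 0.3]
width: 0.0937
finger_force: 0.0
```

```bash
python3 - <<'E'
from h import *
go(.492,.092,.4,0)
E
```

```text
shift [ 2.013 -3.538  1.888] turn -0.001 | at [ 0.3912 -0.0848  0.4944] yaw [ 1.7995e+02 -1.0000e-01 -1.0000e-02] t 1.4 w 0.0937 F [ 1.3 -0.4  0.3]
```

>>> {"op": "apply_moves", "data": {"moves": [[[0.7, -1.0, 0.6, 0, 0], [1.4, -2.2, 1.2, 0, 0], [2.0, -3.2, 1.8, 0, 0], [2.0, -3.5, 1.9, 0, 0], [2.0, -3.5, 1.9, 0, 0], [2.0, -3.5, 1.9, 0, 0]]]}}

```text
time: 2.15
tool_pos: [0.4907, 0.0878, 0.3993]
ee_rot: [3.141, -0.0, 0.0]
wrist_force: [0.3, -0.7, -0.4]
width: 0.0943
finger_force: 0.0
```

```bash
python3 - <<'E'
from h import *
go(.492,.092,.4,0)
s=snap('wrist','w1')
for n,X in (('cup',[.4916,.0919,.077]),('bottle',[.6504,.0848,.187])): print(n,proj(s,X).round(1))
E
```

```text
shift [ 0.027 -0.085 -0.014] turn 0.0 | at [0.4907 0.0878 0.3993] yaw [ 1.7995e+02 -1.0000e-02  0.0000e+00] t 2.15 w 0.0943 F [ 0.3 -0.7 -0.4]
cup [312.9 232.1]
bottle [325.3 -47. ]
```

View pics/w1.png

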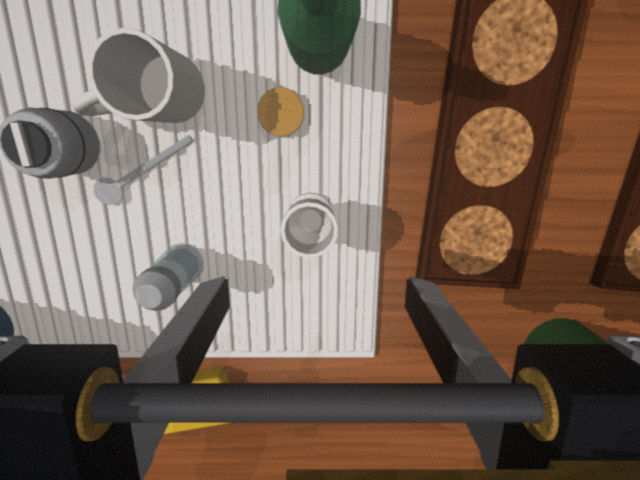

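The wrist view shows the cup rim centre at about (309,230), mug rim (133,74), timer knob (23,144), salt top (149,296), lid (281,111) and corks (514,40), (494,147), (476,240). I'll cast rays from these.

```bash
python3 - <<'E'
from h import *
s=load('w1'); im=s['image'][:,:,::-1]
hsv=cv2.cvtColor(im,cv2.COLOR_BGR2HSV)
m=((hsv[...,0]>5)&(hsv[...,0]<22)&(hsv[...,2]>125)).astype(np.uint8)
m[:,:440]=0;m[280:]=0;m[:,560:]=0
m=cv2.morphologyEx(m,cv2.MORPH_CLOSE,np.ones((7,7)));m=cv2.morphologyEx(m,cv2.MORPH_OPEN,np.ones((25,25)))
for c in cv2.findContours(m,cv2.RETR_EXTERNAL,cv2.CHAIN_APPROX_NONE)[0]:
    if cv2.contourArea(c)>300:
        e=cv2.fitEllipse(cv2.convexHull(c)); print('cork',np.round(e[0],1),np.round(e[1],1),onz(s,*e[0],.010).round(4))
for n,u,v,z in (('cup',309.5,231,.077),('salt',149,296,.096),('mug',133,74,.092),('timer',24,144,.074),('lid',281,111,.02)): print(n,onz(s,u,v,z).round(4))
# cup rim: bright pixels
g=cv2.cvtColor(im,cv2.COLOR_BGR2GRAY)
print(g[231,272:348].tolist()); print(g[198:266,309].tolist())
E
```

```text
cork [478.  236.4] [61.  72.6] [ 0.4688 -0.0806  0.01  ]
cork [493.8 146.3] [73.3 83.9] [ 0.5605 -0.0849  0.01  ]
cork [514.7  37.4] [80.4 97.7] [ 0.6562 -0.0908  0.01  ]
cup [0.4926 0.0948 0.077 ]
salt [0.4408 0.2304 0.096 ]
mug [0.6141 0.2216 0.092 ]
timer [0.5646 0.3253 0.074 ]
lid [0.5927 0.1218 0.02  ]
[206, 209, 210, 211, 209, 207, 208, 200, 198, 201, 207, 203, 173, 127, 112, 110, 110, 122, 139, 147, 154, 148, 153, 157, 154, 150, 149, 153, 152, 154, 151, 148, 146, 144, 142, 149, 152, 152, 145, 140, 138, 133, 124, 122, 119, 120, 117, 120, 143, 174, 191, 194, 195, 196, 194, 194, 188, 171, 155, 144, 147, 171, 195, 207, 204, 186, 159, 146, 155, 160, 161, 155, 163, 161, 158, 132]
[151, 117, 113, 123, 155, 202, 208, 205, 174, 125, 116, 128, 143, 149, 144, 144, 148, 148, 148, 145, 145, 147, 142, 146, 146, 140, 146, 141, 145, 147, 141, 149, 155, 152, 141, 140, 146, 146, 142, 144, 142, 143, 143, 139, 142, 135, 122, 109, 110, 109, 107, 117, 124, 119, 126, 144, 186, 209, 208, 205, 196, 193, 194, 195, 192, 191, 192, 194]
```

```bash
python3 - <<'E'
from h import *
go(.493,.0945,.244,0)
E
```

```text
shift [ 0.043 -0.144  3.116] turn -0.005 | at [0.4906 0.0874 0.3998] yaw [ 1.7997e+02 -7.0000e-02 -5.0000e-02] t 2.2 w 0.0938 F [ 0.9 -0.8 -0.8]
```

>>> {"op": "apply_moves", "data": {"moves": [[[0.04, -0.14, 1.0, 0, 0], [0.04, -0.14, 1.8, 0, 0], [0.04, -0.14, 2.5, 0, 0], [0.04, -0.14, 2.9, 0, 0], [0.04, -0.14, 3.1, 0, 0], [0.04, -0.14, 3.1, 0, 0], [0.04, -0.14, 3.1, 0, 1], [0.04, -0.14, 3.1, 0, 1], [0.04, -0.14, 3.1, 0, 1], [0.04, -0.14, 3.1, 0, 1]]]}}

```text
time: 3.45
tool_pos: [0.4928, 0.0953, 0.2442]
ee_rot: [3.142, -0.001, 0.0]
wrist_force: [-0.0, -0.1, 0.4]
width: 0.0575
finger_force: 0.0
```

```bash
python3 - <<'E'
from h import *
go(.493,.0945,.244,0); print(telemetry.get_obs()['finger_force'])
E
```

```text
shift [0.004 0.015 0.005] turn 0.002 | at [0.4928 0.0953 0.2442] yaw [ 1.8e+02 -3.0e-02  2.0e-02] t 3.45 w 0.0575 F [-0.  -0.1  0.4]
0.0
```

>>> {"op": "apply_moves", "data": {"moves": [[[0, 0, 0, 0, 1], [0, 0, 0, 0, 1], [0, 0, 0, 0, 1], [0, 0, 0, 0, 1], [0, 0, -0.2, 0, 1], [0, 0, -0.8, 0, 1], [0, 0, -1.6, 0, 1], [0, 0, -2.2, 0, 1], [0, 0, -2.4, 0, 1], [0, 0, -2.4, 0, 1]]]}}

```text
time: 4.7
tool_pos: [0.4927, 0.0952, 0.3642]
ee_rot: [-3.142, -0.001, 0.0]
wrist_force: [-0.7, 0.4, -0.7]
width: 0.0473
finger_force: 30.0
```

```bash
python3 - <<'E'
from h import *
go(.5605,-.086,.2422,0); print(telemetry.get_obs()['finger_force'])
E
```

```text
shift [1.353 3.625 2.441] turn 0.001 | at [0.4927 0.0952 0.3642] yaw [-1.8e+02 -4.0e-02  1.0e-02] t 4.7 w 0.0473 F [-0.7  0.4 -0.7]
29.999723816290498
```

>>> {"op": "apply_moves", "data": {"moves": [[[0.3, 0.8, 0, 0, 1], [0.7, 1.7, 0, 0, 1], [1.1, 2.7, 0.3, 0, 1], [1.35, 3.4, 0.9, 0, 1], [1.35, 3.62, 1.5, 0, 1], [1.35, 3.62, 1.9, 0, 1], [1.35, 3.62, 2.2, 0, 1], [1.35, 3.62, 2.2, 0, 1], [1.35, 3.62, 2.2, 0, 1]]]}}

```text
time: 5.82
tool_pos: [0.5605, -0.0855, 0.2546]
ee_rot: [3.141, -0.001, 0.001]
wrist_force: [-1.0, 0.5, -0.4]
width: 0.0477
finger_force: 30.0
```

```bash
python3 - <<'E'
from h import *
go(.5605,-.086,.2422,0); snap('wrist','w2')
E
```

```text
shift [-0.001  0.009  0.248] turn 0.004 | at [ 0.5605 -0.0855  0.2546] yaw [ 1.7998e+02 -6.0000e-02  4.0000e-02] t 5.83 w 0.0477 F [-1.   0.5 -0.4]
```

View pics/w2.png

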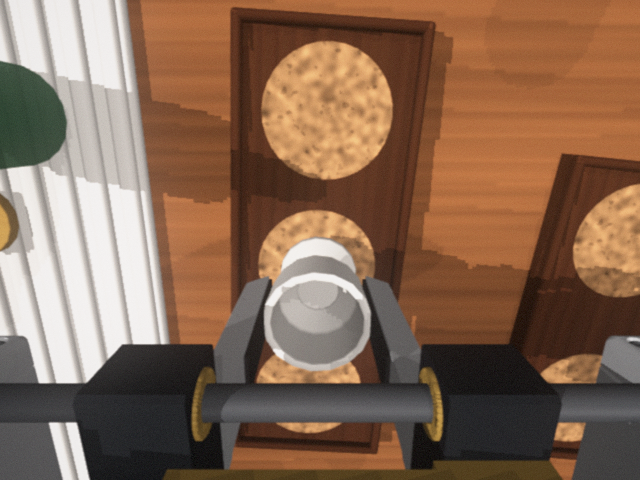

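The cup is held, rim centre about (317.5,321). The middle cork spans u 259–375 at row 262, and the far cork centre is (327,110).

```bash
python3 - <<'E'
from h import *
s=load('w2')
print('rim',onz(s,317.5,321,.010+.0124+.065).round(4),'midL,R',onz(s,259,262,.01).round(4),onz(s,375,262,.01).round(4),'midtop',onz(s,317,211,.01).round(4),'far',onz(s,327,110,.01).round(4), 'far top/bot',onz(s,327,41,.01).round(4),onz(s,327,179,.01).round(4))
print(proj(s,[.5605,-.0855,.0774]))
E
```

```text
rim [ 0.562  -0.0849  0.0874] midL,R [ 0.5624 -0.0469  0.01  ] [ 0.5624 -0.1225  0.01  ] midtop [ 0.5963 -0.0847  0.01  ] far [ 0.6561 -0.0905  0.01  ] far top/bot [ 0.6921 -0.0902  0.01  ] [ 0.6162 -0.0908  0.01  ]
[318.70825093 313.56380005]
```

>>> {"op": "apply_moves", "data": {"moves": [[[-0.03, 0, 0.1, 0, 1], [-0.03, 0, 0.18, 0, 1], [-0.03, 0, 0.22, 0, 1], [-0.03, 0, 0.24, 0, 1], [-0.03, 0, 0.24, 0, 1]]]}}

```text
time: 6.5
tool_pos: [0.5589, -0.0858, 0.2421]
ee_rot: [3.141, -0.0, 0.0]
wrist_force: [0.2, -0.6, 0.2]
width: 0.0475
finger_force: 30.0
```

```bash
python3 - <<'E'
from h import *
go(.5605,-.086,.2422,0)
E
```

```text
shift [ 0.033  0.004 -0.003] turn 0.001 | at [ 0.5589 -0.0858  0.2421] yaw [ 1.7999e+02 -1.0000e-02  1.0000e-02] t 6.5 w 0.0475 F [ 0.2 -0.6  0.2]
```

>>> {"op": "apply_moves", "data": {"moves": [[[0, 0, 0.01, 0, 1], [0, 0, 0.02, 0, 1], [0, 0, 0.02, 0, 1], [0, 0, 0.02, 0, 1]]]}}

```text
time: 7.0
tool_pos: [0.559, -0.0858, 0.242]
ee_rot: [3.141, -0.001, 0.0]
wrist_force: [-1.6, 0.6, 6.1]
width: 0.0476
finger_force: 30.0
```

>>> {"op": "apply_moves", "data": {"moves": [[[0, 0, 0, 0, 0], [0, 0, 0, 0, 0], [0, 0, 0, 0, 0], [0, 0, 0, 0, 0], [0, 0, 0, 0, 0], [0, 0, -0.8, 0, 0], [0, 0, -1.8, 0, 0], [0, 0, -2.8, 0, 0], [0, 0, -3.6, 0, 0], [0, -0.8, -3.6, -1.0, 0]]]}}

```text
time: 8.25
tool_pos: [0.5591, -0.0471, 0.426]
ee_rot: [3.137, -0.009, 0.175]
wrist_force: [0.2, 0.6, 0.0]
width: 0.0938
finger_force: 0.0
```

```bash
python3 - <<'E'
from h import *
go(.5646,.327,.39,90)
s=snap('scene','s2'); q=cv2.resize(s['image'][130:290,130:330,::-1],None,fx=4,fy=4,interpolation=cv2.INTER_CUBIC); cv2.imwrite('pics/s2c.png',q)
E
```

```text
shift [ 1.407 -7.352  0.703] turn -7.995 | at [ 0.5591 -0.0471  0.426 ] yaw [179.76  -0.5   10.05] t 8.25 w 0.0938 F [0.2 0.6 0. ]
```

View pics/s2c.png

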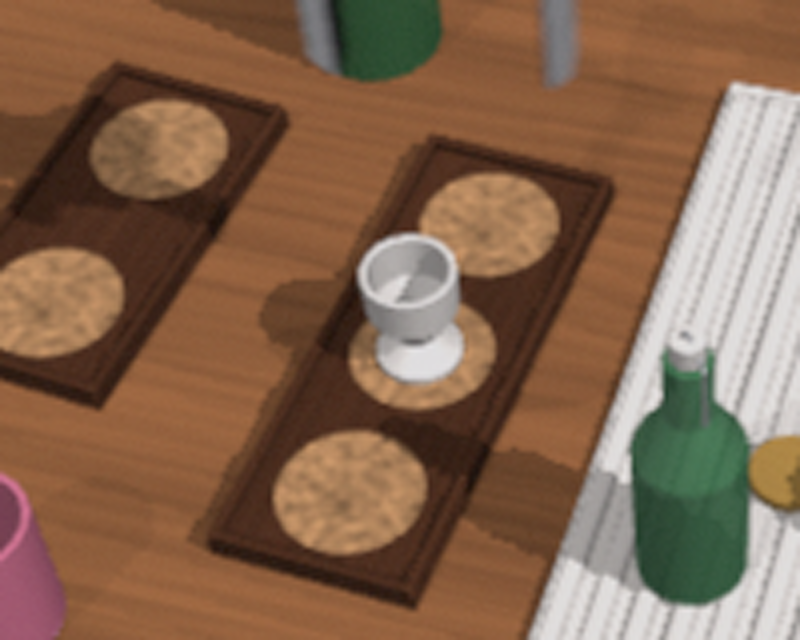

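The cup stands upright on the middle disc. Its foot centre is about (419,347) and the disc's about (423,352), so it's within about 3 mm. Next, the timer.

>>> {"op": "apply_moves", "data": {"moves": [[[0.1, -0.8, 0, -1, 0], [0.3, -1.8, 0, -2, 0], [0.5, -2.8, 0, -3, 0], [0.7, -3.8, 0, -4, 0], [0.9, -4.8, 0, -5, 0], [1.1, -5.8, 0, -6, 0], [1.3, -6.8, 0.3, -7, 0], [1.4, -7.35, 0.7, -8, 0], [1.4, -7.35, 0.7, -8, 0], [1.4, -7.35, 0.7, -8, 0]]]}}

```text
time: 9.55
tool_pos: [0.564, 0.3277, 0.3863]
ee_rot: [3.141, 0.001, 1.568]
wrist_force: [0.1, -0.9, 0.1]
width: 0.0941
finger_force: 0.0
```

```bash
python3 - <<'E'
from h import *
go(.5646,.327,.39,90)
s=snap('wrist','w3')
for n,X in (('timer',[.5646,.327,.074]),('mug',[.6141,.2216,.092])): print(n,proj(s,X).round(1))
E
```

```text
shift [-0.014  0.012 -0.075] turn -0.013 | at [0.564  0.3277 0.3863] yaw [1.7998e+02 4.0000e-02 8.9870e+01] t 9.55 w 0.0941 F [ 0.1 -0.9  0.1]
timer [316.4 236.9]
mug [374.  359.7]
```

View pics/w3.png

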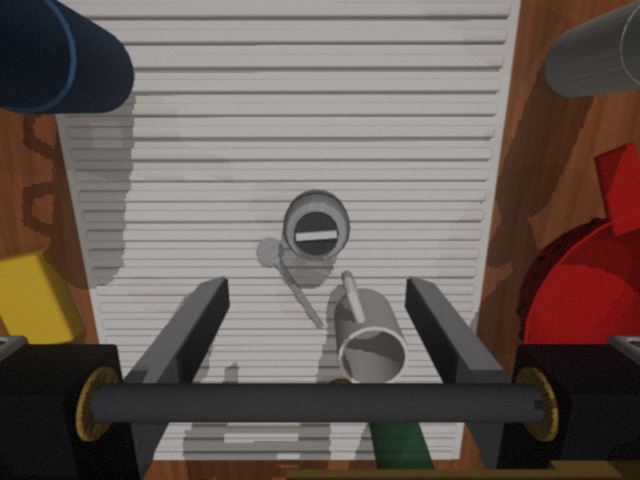

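The knob centre at (316.5,236) matches the prediction, and the right finger will land clear of the mug handle (347,275).

>>> {"op": "apply_moves", "data": {"moves": [[[-0.01, 0.01, 0.8, 0, 0], [-0.01, 0.01, 1.7, 0, 0], [-0.01, 0.01, 2.5, 0, 0], [-0.01, 0.01, 3.0, 0, 0], [-0.01, 0.01, 3.26, 0, 0], [-0.01, 0.01, 3.26, 0, 1], [-0.01, 0.01, 3.26, 0, 1], [-0.01, 0.01, 3.26, 0, 1], [-0.01, 0.01, 3.26, 0, 1], [-0.01, 0.01, 3.26, 0, 1]]]}}

```text
time: 10.85
tool_pos: [0.5644, 0.328, 0.2242]
ee_rot: [3.14, -0.001, 1.571]
wrist_force: [-2.2, -0.5, 3.8]
width: 0.0593
finger_force: 30.0
```

>>> {"op": "apply_moves", "data": {"moves": [[[0, 0, 0, 0, 1], [0, 0, 0, 0, 1], [0, 0, -0.2, 0, 1], [0, 0, -0.8, 0, 1], [0, 0, -1.6, 0, 1], [0, 0, -2.4, 0, 1], [0, 0, -3.2, 0, 1], [0, 0, -3.6, 0, 1], [0, 0, -3.6, 0, 1]]]}}

```text
time: 11.98
tool_pos: [0.5645, 0.3278, 0.4052]
ee_rot: [3.137, -0.002, 1.571]
wrist_force: [0.1, -1.4, -1.3]
width: 0.0592
finger_force: 30.0
```

```bash
python3 - <<'E'
from h import *
go(.466,-.080,.40,0);go(.466,-.080,.245,0)
s=load('w3'); print('mug',onz(s,370,350,.092)); print(telemetry.get_obs()['finger_force'])
E
```

```text
shift [-8.157 -1.971  0.083] turn 9.001 | at [0.5645 0.3278 0.4052] yaw [ 1.7976e+02 -1.0000e-01  9.0010e+01] t 11.97 w 0.0592 F [ 0.1 -1.4 -1.3]
shift [-8.162 -1.984  3.182] turn 9.001 | at [0.5645 0.3278 0.4052] yaw [ 1.7976e+02 -1.0000e-01  9.0010e+01] t 11.97 w 0.0592 F [ 0.1 -1.4 -1.3]
mug [0.61029947 0.23123476 0.092     ]
29.999782756785862
```

>>> {"op": "apply_moves", "data": {"moves": [[[-0.6, -0.2, 0, 1, 1], [-1.4, -0.4, 0, 2, 1], [-2.4, -0.6, 0, 3, 1], [-3.4, -0.8, 0, 4, 1], [-4.4, -1.1, 0, 5, 1], [-5.4, -1.3, 0, 6, 1], [-6.4, -1.6, 0, 7, 1], [-7.4, -1.8, 0, 8, 1], [-8.0, -1.97, 0, 9, 1], [-8.16, -1.97, 0.5, 9, 1]]]}}

```text
time: 13.22
tool_pos: [0.4655, -0.0822, 0.3779]
ee_rot: [3.14, -0.002, -0.004]
wrist_force: [0.1, -0.1, -1.6]
width: 0.0593
finger_force: 30.0
```

>>> {"op": "apply_moves", "data": {"moves": [[[0, 0, 0.6, 0, 1], [0, 0, 1.3, 0, 1], [0, 0, 1.9, 0, 1], [0, 0, 2.3, 0, 1], [0, 0, 2.6, 0, 1], [0, 0, 2.6, 0, 1], [0, 0, 2.6, 0, 1]]]}}

```text
time: 14.1
tool_pos: [0.4662, -0.0803, 0.2486]
ee_rot: [3.141, -0.001, 0.0]
wrist_force: [1.0, -0.5, -0.4]
width: 0.0592
finger_force: 30.0
```

```bash
python3 - <<'E'
from h import *
go(.466,-.080,.2222,0); s=snap('wrist','w4')
hsv=cv2.cvtColor(s['image'],cv2.COLOR_RGB2HSV)
E
```

```text
shift [-0.004 -0.006  0.528] turn 0.002 | at [ 0.4662 -0.0803  0.2486] yaw [ 1.7998e+02 -6.0000e-02  2.0000e-02] t 14.1 w 0.0592 F [ 1.  -0.5 -0.4]
```

View pics/w4.png

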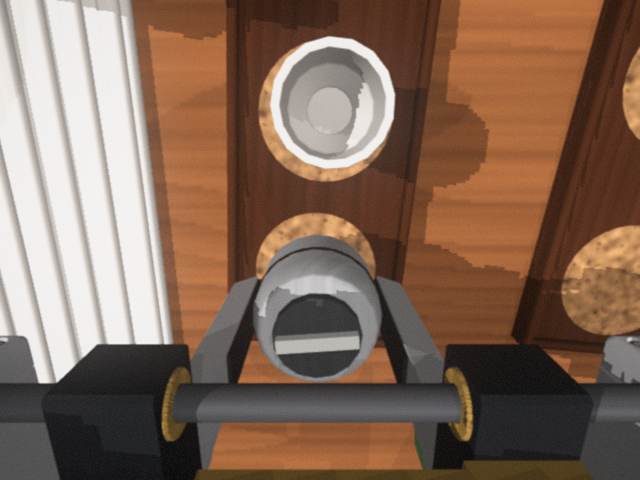

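The timer is held upright. The near cork spans u 256–377, centre 316, so it is aligned to about 1 mm. Lowering.

>>> {"op": "apply_moves", "data": {"moves": [[[0, -0.02, 0.3, 0, 1], [0, -0.02, 0.46, 0, 1], [0, -0.02, 0.51, 0, 1], [0, -0.02, 0.53, 0, 1], [0, -0.02, 0.54, 0, 1], [0, -0.02, 0.54, 0, 1]]]}}

```text
time: 14.9
tool_pos: [0.4654, -0.079, 0.2222]
ee_rot: [-3.141, 0.002, 0.0]
wrist_force: [-6.1, 1.8, 8.5]
width: 0.0597
finger_force: 30.0
```

>>> {"op": "apply_moves", "data": {"moves": [[[0, 0, 0, 0, 0], [0, 0, 0, 0, 0], [0, 0, 0, 0, 0], [0, 0, 0, 0, 0], [0, 0, -0.5, 0, 0], [0, 0, -1.5, 0, 0], [0, 0, -2.5, 0, 0], [0, 0, -3.4, 0, 0], [0, -0.8, -3.5, 0, 0], [-0.1, -1.8, -3.5, 0, 0]]]}}

```text
time: 16.15
tool_pos: [0.4612, 0.0111, 0.3972]
ee_rot: [3.141, -0.003, -0.002]
wrist_force: [0.6, 0.5, -0.3]
width: 0.094
finger_force: 0.0
```

>>> {"op": "apply_moves", "data": {"moves": [[[-0.1, -1.0, 0, 0, 0], [-0.2, -2.1, 0, 0, 0], [-0.3, -3.2, 0, 0, 0], [-0.4, -4.1, 0, 0, 0], [-0.4, -4.4, 0, 0, 0], [-0.4, -4.4, 0, 0, 0], [-0.4, -4.4, 0, 0, 0]]]}}

```text
time: 17.02
tool_pos: [0.4412, 0.2296, 0.3959]
ee_rot: [3.141, 0.0, -0.001]
wrist_force: [1.0, 0.0, -0.5]
width: 0.0939
finger_force: 0.0
```

```bash
python3 - <<'E'
from h import *
go(.4412,.2295,.259,0)
s=snap('wrist','w5'); print(proj(s,[.4412,.2295,.096]),proj(s,[.4412,.2295,.012]))
cv2.imwrite('pics/w5c.png',cv2.resize(s['image'][130:330,200:440,::-1],None,fx=3,fy=3,interpolation=cv2.INTER_CUBIC))
t=snap('top','t5'); cv2.imwrite('pics/t5c.png',cv2.resize(t['image'][190:340,330:500,::-1],None,fx=4,fy=4,interpolation=cv2.INTER_CUBIC))
E
```

```text
shift [0.    0.    2.738] turn -0.008 | at [0.4412 0.2296 0.3959] yaw [ 1.7995e+02  0.0000e+00 -8.0000e-02] t 17.02 w 0.0939 F [ 1.   0.  -0.5]
[317.97429533 240.456036  ] [317.67413979 217.16034647]
```

View pics/w5c.png

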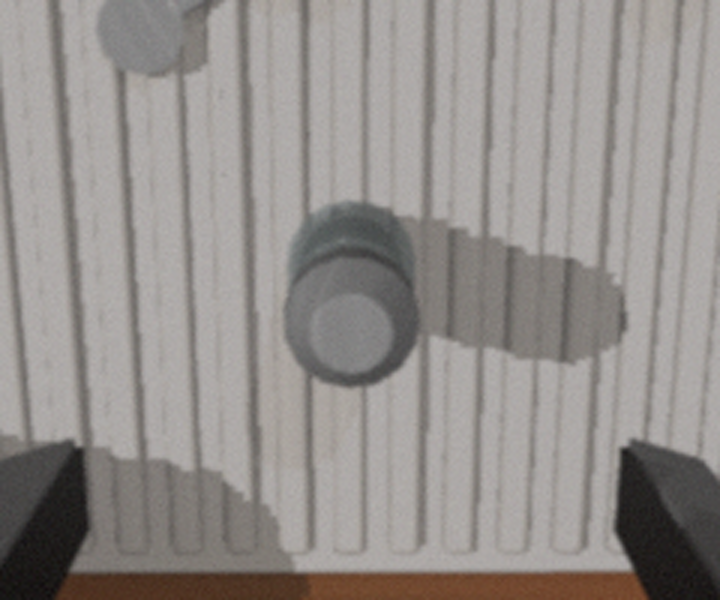

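View pics/t5c.png

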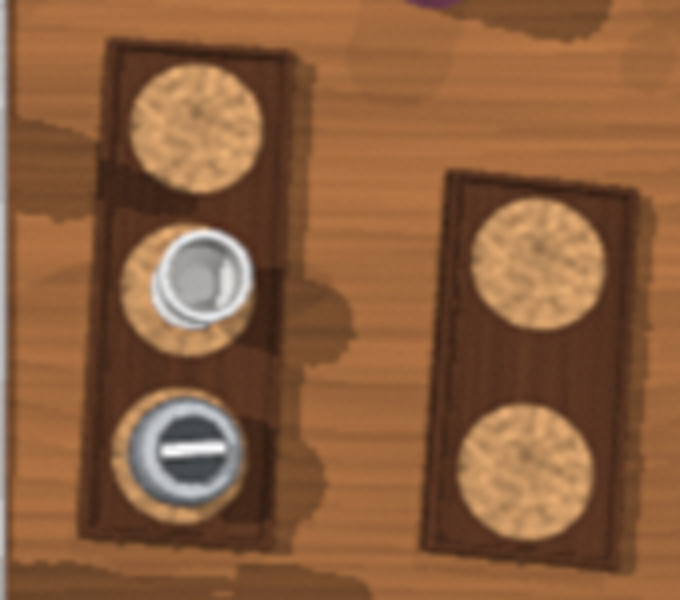

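Salt's dome centre at (317,241) matches the prediction of (318,240.5). In the top view the cup and timer both stand upright on their discs. I'll measure their offsets and descend on the salt.

```bash
python3 - <<'E'
from h import *
t=load('t5')
f=lambda u,v,z:onz(t,330+(u+.5)/4-.5,190+(v+.5)/4-.5,z).round(4)
print('timer',f(194,450,.072),'cork',f(179,457,.01),'cup',f(206,277,.075),'cork',f(188,290,.01),'far',f(196.5,128,.01),'short',f(539,263,.01),f(526,472,.01))
E
```

```text
timer [ 0.4651 -0.0811  0.072 ] cork [ 0.464 -0.081  0.01 ] cup [ 0.5586 -0.0882  0.075 ] cork [ 0.5597 -0.0872  0.01  ] far [ 0.6549 -0.0932  0.01  ] short [ 0.5774 -0.2905  0.01  ] [ 0.4573 -0.2785  0.01  ]
```

>>> {"op": "apply_moves", "data": {"moves": [[[0, 0.01, 0.8, 0, 0], [0, 0.01, 1.7, 0, 0], [0, 0.01, 2.4, 0, 0], [0, 0.01, 2.73, 0, 0], [0, 0.01, 2.73, 0, 1], [0, 0.01, 2.73, 0, 1], [0, 0.01, 2.73, 0, 1], [0, 0.01, 2.73, 0, 1], [0, 0.01, 2.73, 0, 1], [0, 0.01, 2.73, 0, 1]]]}}

```text
time: 18.38
tool_pos: [0.4408, 0.2303, 0.2596]
ee_rot: [3.141, -0.0, 0.0]
wrist_force: [0.2, -0.4, -0.3]
width: 0.0378
finger_force: 16.9
```

>>> {"op": "apply_moves", "data": {"moves": [[[0, 0, 0, 0, 1], [0, 0, 0, 0, 1], [0, 0, 0, 0, 1]]]}}

```text
time: 18.75
tool_pos: [0.4409, 0.2302, 0.2595]
ee_rot: [3.141, -0.0, 0.0]
wrist_force: [0.4, -1.4, 0.5]
width: 0.0369
finger_force: 30.0
```

>>> {"op": "apply_moves", "data": {"moves": [[[0, 0, -0.2, 0, 1], [0, 0, -1.0, 0, 1], [0, 0, -2.0, 0, 1], [0.2, 0.3, -2.9, 0, 1], [0.7, 1.1, -3.0, 0, 1], [1.3, 2.0, -3.0, 0, 1], [1.9, 2.9, -3.0, 0, 1], [2.5, 3.8, -3.0, 0, 1], [3.1, 4.7, -3.0, 0, 1], [3.7, 5.6, -2.6, 0, 1]]]}}

```text
time: 20.0
tool_pos: [0.6269, -0.0512, 0.3919]
ee_rot: [3.141, -0.005, 0.0]
wrist_force: [0.9, 1.1, -0.4]
width: 0.0368
finger_force: 30.0
```

```bash
python3 - <<'E'
from h import *
go(.6552,-.0912,.2635,0)
E
```

```text
shift [0.552 0.799 2.571] turn 0.001 | at [ 0.6269 -0.0512  0.3919] yaw [ 1.7998e+02 -2.9000e-01  1.0000e-02] t 20.0 w 0.0368 F [ 0.9  1.1 -0.4]
```

>>> {"op": "apply_moves", "data": {"moves": [[[0.5, 0.7, 0.3, 0, 1], [0.55, 0.8, 1.0, 0, 1], [0.55, 0.8, 1.7, 0, 1], [0.55, 0.8, 2.3, 0, 1], [0.55, 0.8, 2.5, 0, 1], [0.55, 0.8, 2.5, 0, 1], [0.55, 0.8, 2.5, 0, 1]]]}}

```text
time: 20.88
tool_pos: [0.6539, -0.0897, 0.2667]
ee_rot: [3.141, -0.003, 0.0]
wrist_force: [-0.2, -0.2, 0.7]
width: 0.0374
finger_force: 30.0
```

```bash
python3 - <<'E'
from h import *
go(.6552,-.0912,.2575,0)
E
```

```text
shift [0.024 0.03  0.183] turn 0.002 | at [ 0.6539 -0.0897  0.2667] yaw [ 1.7996e+02 -2.0000e-01  2.0000e-02] t 20.88 w 0.0374 F [-0.2 -0.2  0.7]
```

>>> {"op": "apply_moves", "data": {"moves": [[[0.02, 0.03, 0.1, 0, 1], [0.02, 0.03, 0.16, 0, 1], [0.02, 0.03, 0.18, 0, 1], [0.02, 0.03, 0.18, 0, 1], [0.02, 0.03, 0.19, 0, 1], [0.02, 0.03, 0.19, 0, 1]]]}}

```text
time: 21.62
tool_pos: [0.6547, -0.0914, 0.2575]
ee_rot: [3.141, -0.003, 0.0]
wrist_force: [-1.9, -0.1, 7.6]
width: 0.037
finger_force: 30.0
```

>>> {"op": "apply_moves", "data": {"moves": [[[0, 0, 0, 0, 0], [0, 0, 0, 0, 0], [0, 0, 0, 0, 0], [0, 0, 0, 0, 0], [0, 0, 0, 0, 0], [0, 0, -0.8, 0, 0], [0, 0, -1.8, 0, 0], [0, 0, -2.8, 0, 0], [0, 0, -3.4, 0, 0], [-0.05, -0.4, -3.4, -1, 0]]]}}

```text
time: 22.88
tool_pos: [0.652, -0.0721, 0.4296]
ee_rot: [3.138, -0.007, 0.177]
wrist_force: [-0.1, -0.5, -1.0]
width: 0.0937
finger_force: 0.0
```

```bash
python3 - <<'E'
from h import *
go(.611,.2215,.41,106)
E
```

```text
shift [ 0.227 -5.926  0.374] turn -9.584 | at [ 0.652  -0.0721  0.4296] yaw [179.8   -0.43  10.16] t 22.88 w 0.0937 F [-0.1 -0.5 -1. ]
```

>>> {"op": "apply_moves", "data": {"moves": [[[0, -0.5, 0, -1, 0], [0, -1.1, 0, -2, 0], [0.1, -1.7, 0, -3, 0], [0.1, -2.3, 0, -4, 0], [0.1, -3.0, 0, -5, 0], [0.2, -3.7, 0, -6, 0], [0.2, -4.5, 0, -7, 0], [0.2, -5.2, 0, -8, 0], [0.23, -5.8, 0.2, -9, 0], [0.23, -5.93, 0.37, -9.58, 0]]]}}

```text
time: 24.12
tool_pos: [0.6111, 0.2249, 0.4061]
ee_rot: [3.142, -0.0, 1.853]
wrist_force: [0.6, -0.6, 0.4]
width: 0.0939
finger_force: 0.0
```

>>> {"op": "apply_moves", "data": {"moves": [[[0, 0, 0, 0, 0], [0, 0, 0, 0, 0]]]}}

```text
time: 24.38
tool_pos: [0.6118, 0.2224, 0.4068]
ee_rot: [3.141, 0.0, 1.845]
wrist_force: [0.6, -0.7, 1.0]
width: 0.094
finger_force: 0.0
```

```bash
python3 - <<'E'
from h import *
go(.611,.2215,.41,106)
s=snap('wrist','w6'); print(proj(s,[.611,.2215,.092]),proj(s,[.611-.0168,.2215+.0595,.052]))
E
```

```text
shift [-0.013 -0.021 -0.064] turn -0.03 | at [0.6118 0.2224 0.4068] yaw [1.7998e+02 2.0000e-02 1.0570e+02] t 24.38 w 0.094 F [ 0.6 -0.7  1. ]
[314.06133654 235.84961938] [314.11737006 157.27838948]
```

View pics/w6.png

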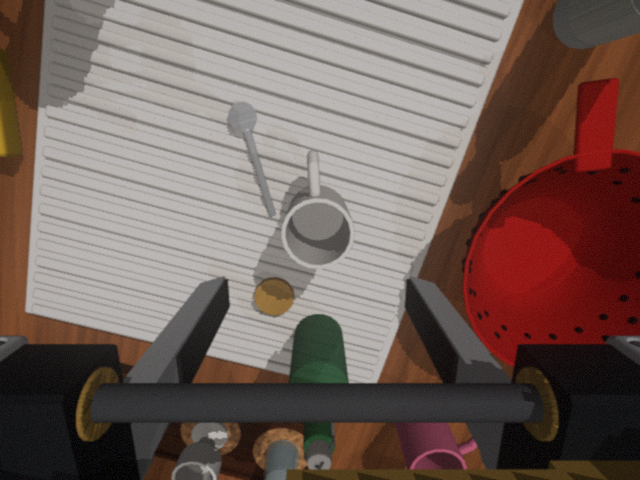

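Mug rim centre is (317,234) and the handle tip about (314,153), so the jaw line is square to the handle. I'll check clearance to the colander rim at (466,255).

```bash
python3 - <<'E'
from h import *
s=load('w6')
c=onz(s,317,234,.092); h=onz(s,314,153,.055); print(c.round(4),h.round(4),'handle ang',np.degrees(np.arctan2(*(h-c)[1::-1])).round(1))
y=np.radians(106); ty=np.array([np.sin(y),-np.cos(y),0])
for z in (.08,.12):
  k=onz(s,466,255,z); print('colander',k.round(3),'along jaw',((k-c)@ty).round(3))
go(c[0],c[1],.237,106)
E
```

```text
[0.6129 0.2237 0.092 ] [0.5931 0.2847 0.055 ] handle ang 108.0
colander [0.746 0.238 0.08 ] along jaw 0.132
colander [0.726 0.246 0.12 ] along jaw 0.115
shift [0.024 0.025 3.401] turn -0.03 | at [0.6119 0.2222 0.4071] yaw [1.7995e+02 2.0000e-02 1.0570e+02] t 24.43 w 0.0938 F [ 0.1  0.  -0.3]
```

>>> {"op": "apply_moves", "data": {"moves": [[[0.02, 0.02, 0.8, -0.2, 0], [0.02, 0.02, 1.8, -0.2, 0], [0.02, 0.02, 2.7, -0.2, 0], [0.02, 0.02, 3.2, -0.2, 0], [0.02, 0.02, 3.4, -0.2, 0], [0.02, 0.02, 3.4, -0.2, 1], [0.02, 0.02, 3.4, -0.2, 1], [0.02, 0.02, 3.4, -0.2, 1], [0.02, 0.02, 3.4, -0.2, 1], [0.02, 0.02, 3.4, -0.2, 1]]]}}

```text
time: 25.68
tool_pos: [0.6125, 0.2241, 0.2378]
ee_rot: [3.14, 0.0, 1.882]
wrist_force: [-0.1, -1.0, 3.3]
width: 0.0605
finger_force: 29.9
```

>>> {"op": "apply_moves", "data": {"moves": [[[0, 0, 0, 0, 1], [0, 0, 0, 0, 1], [0, 0, 0, 0, 1]]]}}

```text
time: 26.05
tool_pos: [0.6125, 0.2241, 0.2378]
ee_rot: [3.14, 0.0, 1.882]
wrist_force: [-1.7, -0.2, 5.4]
width: 0.0604
finger_force: 29.9
```

```bash
python3 - <<'E'
from h import *
go(.577,-.2885,.235,106);go(.577,-.2885,.235,180)
E
```

```text
shift [-9.543 -3.814  0.052] turn 0.182 | at [0.6125 0.2241 0.2378] yaw [1.7991e+02 1.0000e-02 1.0782e+02] t 26.05 w 0.0604 F [-1.7 -0.2  5.4]
shift [-9.543 -3.814  0.052] turn -7.218 | at [0.6125 0.2241 0.2378] yaw [1.7991e+02 1.0000e-02 1.0782e+02] t 26.05 w 0.0604 F [-1.7 -0.2  5.4]
```

>>> {"op": "apply_moves", "data": {"moves": [[[0, 0, -0.2, 0, 1], [0, 0, -1.0, 0, 1], [0, 0, -2.0, 0, 1], [0, 0, -3.0, 0, 1], [0, 0, -3.8, 0, 1], [-0.3, -0.1, -4.2, 0, 1], [-1.0, -0.4, -4.2, 0, 1], [-1.9, -0.8, -4.2, 0, 1], [-2.9, -1.2, -4.2, 0, 1], [-3.9, -1.6, -4.2, 0, 1]]]}}

```text
time: 27.3
tool_pos: [0.5953, 0.0115, 0.4446]
ee_rot: [-3.138, -0.001, 1.881]
wrist_force: [0.7, 0.1, -1.1]
width: 0.0605
finger_force: 29.9
```

>>> {"op": "apply_moves", "data": {"moves": [[[-1.0, -0.4, 0, 0, 1], [-2.0, -0.8, 0, 0, 1], [-3.0, -1.2, 0, 0, 1], [-4.0, -1.6, 0, 0, 1], [-5.0, -2.0, 0, 0, 1], [-5.5, -2.2, 0, 0, 1], [-5.6, -2.2, 0.5, 0, 1], [-5.6, -2.2, 1.4, 0, 1], [-5.6, -2.2, 1.4, 0, 1], [-5.6, -2.2, 1.4, 0, 1]]]}}

```text
time: 28.55
tool_pos: [0.5766, -0.2867, 0.3772]
ee_rot: [-3.142, 0.0, 1.881]
wrist_force: [0.1, -0.9, -1.1]
width: 0.0606
finger_force: 29.9
```

```bash
python3 - <<'E'
from h import *
go(.577,-.2885,.2358,108)
s=snap('wrist','w7'); im=s['image']
for n,X in (('discfar',[.577,-.2885,.01]),('discnear',[.457,-.2765,.01])): print(n,proj(s,X).round(1))
E
```

```text
shift [-0.035 -0.003  2.827] turn -0.021 | at [ 0.5766 -0.2867  0.3772] yaw [-1.8000e+02  2.0000e-02  1.0779e+02] t 28.55 w 0.0606 F [ 0.1 -0.9 -1.1]
discfar [315.4 222.4]
discnear [197.6 172.6]
```

View pics/w7.png

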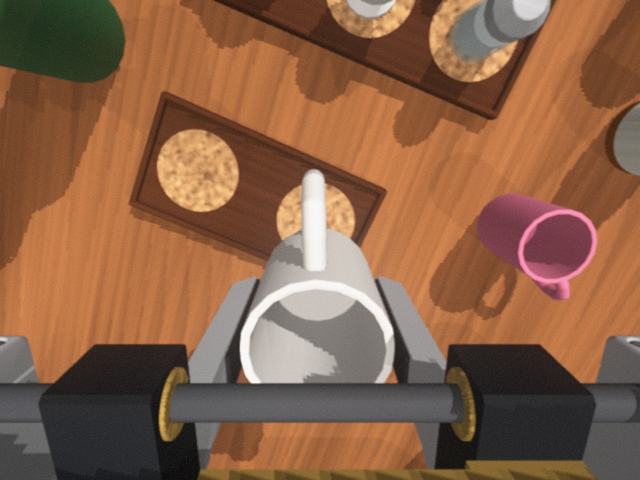

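The discs match the predictions: far disc centre u 316, near (198,171). The mug is held upright. Lowering.

>>> {"op": "apply_moves", "data": {"moves": [[[-0.03, 0, 0.8, 0, 1], [-0.03, 0, 1.7, 0, 1], [-0.03, 0, 2.3, 0, 1], [-0.03, 0, 2.6, 0, 1], [-0.03, 0, 2.75, 0, 1], [-0.03, 0, 2.8, 0, 1], [-0.03, 0, 2.82, 0, 1], [-0.03, 0, 2.82, 0, 1]]]}}

```text
time: 29.6
tool_pos: [0.5775, -0.2879, 0.2366]
ee_rot: [3.14, 0.001, 1.882]
wrist_force: [0.5, -0.3, -1.0]
width: 0.0604
finger_force: 29.9
```

```bash
python3 - <<'E'
from h import *
go(.577,-.2885,.2358,108)
E
```

```text
shift [-0.008 -0.013  0.016] turn -0.019 | at [ 0.5775 -0.2879  0.2366] yaw [1.7993e+02 8.0000e-02 1.0781e+02] t 29.6 w 0.0604 F [ 0.5 -0.3 -1. ]
```

>>> {"op": "apply_moves", "data": {"moves": [[[0, 0, 0.01, 0, 1], [0, 0, 0.02, 0, 1], [0, 0, 0.025, 0, 1], [0, 0, 0.025, 0, 1]]]}}

```text
time: 30.1
tool_pos: [0.5774, -0.2879, 0.2358]
ee_rot: [3.141, 0.001, 1.882]
wrist_force: [-1.5, 0.8, 4.8]
width: 0.0602
finger_force: 29.9
```

>>> {"op": "apply_moves", "data": {"moves": [[[0, 0, 0, 0, 0], [0, 0, 0, 0, 0], [0, 0, 0, 0, 0], [0, 0, 0, 0, 0], [0, 0, -0.6, 0, 0], [0, 0, -1.6, 0, 0], [0, 0, -2.6, 0, 0], [0, 0, -3.6, 0, 0], [0.3, 0, -4.2, -0.8, 0], [1.0, 0.1, -4.6, -1.8, 0]]]}}

```text
time: 31.35
tool_pos: [0.5665, -0.2392, 0.4661]
ee_rot: [3.141, 0.003, 2.199]
wrist_force: [1.0, 0.3, -0.2]
width: 0.0941
finger_force: 0.0
```

```bash
python3 - <<'E'
from h import *
go(.651,.087,.465,180)
E
```

```text
shift [4.284 5.202 0.016] turn -5.4 | at [ 0.5665 -0.2392  0.4661] yaw [1.7994e+02 1.5000e-01 1.2600e+02] t 31.35 w 0.0941 F [ 1.   0.3 -0.2]
```

>>> {"op": "apply_moves", "data": {"moves": [[[0.6, 0.7, 0, -0.8, 0], [1.2, 1.5, 0, -1.6, 0], [1.8, 2.2, 0, -2.4, 0], [2.5, 3.0, 0, -3.2, 0], [3.1, 3.8, 0, -4.0, 0], [3.7, 4.5, 0, -4.8, 0], [4.2, 5.1, 0, -5.4, 0], [4.28, 5.2, 0, -5.4, 0], [4.28, 5.2, 0, -5.4, 0], [4.28, 5.2, 0, -5.4, 0]]]}}

```text
time: 32.6
tool_pos: [0.6522, 0.0857, 0.4644]
ee_rot: [-3.141, 0.0, 3.136]
wrist_force: [-0.0, -0.4, 1.1]
width: 0.094
finger_force: 0.0
```

```bash
python3 - <<'E'
from h import *
go(.651,.087,.465,180)
s=snap('wrist','w8'); im=s['image'].astype(int)
print('pred stopper',proj(s,[.651,.087,.187]).round(1),'r px',(proj(s,[.651,.096,.187])-proj(s,[.651,.087,.187])).round(1))
hsv=cv2.cvtColor(s['image'],cv2.COLOR_RGB2HSV)
g=((hsv[...,0]>60)&(hsv[...,0]<95)&(hsv[...,1]>80)&(hsv[...,2]>25)).astype(np.uint8)
n,l,st,c=cv2.connectedComponentsWithStats(g)
for i in range(1,n):
    if st[i,4]>300: print(st[i],c[i].round(1))
u,v=proj(s,[.651,.087,.187]).astype(int)
sub=(hsv[v-60:v+40,u-60:u+60]); w=((sub[...,1]<40)&(sub[...,2]>150)).astype(np.uint8)
for r in w[::4,::2]: print(''.join('.#'[k] for k in r))
E
```

```text
shift [ 0.025  0.026 -0.012] turn -0.032 | at [0.6522 0.0857 0.4644] yaw [-1.7997e+02  1.0000e-02  1.7968e+02] t 32.6 w 0.094 F [-0.  -0.4  1.1]
pred stopper [317.5 245.1] r px [12.2 -0.1]
...######.#######.#####...............######################
...######.#######.###...................####################
...######.#######.##.....................###################
...######.#######.#.......................##################
....#####.#######..........................#################
....#####.#######..........................#################
....#####.#######...........................################
....#####.#######...........................################
....############.............................###############
....#############............................###############
....#############............................###############
....#############...........................################
....##############.........................#################
....###############........########.......##################
....#################.....###########...####################
.....###################.####..######.######################
.....################################.######################
.....#######################################################
.....#######################################################
.....#######################################################
.....#######################################################
.....#######################################################
............................................................
............................................................
............................................................
```

```bash
python3 - <<'E'
from h import *
s=load('w8'); a=s['image']; u,v=317,245
print(a[v-30,u],a[v-25,u-15])
b=a.astype(int); g=((b[...,1]-b[...,0]>15)&(b[...,1]<140)).astype(np.uint8)
n,l,st,c=cv2.connectedComponentsWithStats(g)
for i in range(1,n):
    if st[i,4]>300: print(st[i],c[i].round(1))
for y in range(v-14,v+20,2): print(y,''.join('%4d'%k for k in b[y,u-22:u+24:2,1]-b[y,u-22:u+24:2,0]))
E
```

```text
[70 87 68] [69 91 71]
[ 290  188   56   59 1991] [318.5 215.7]
231   22  23  22  23  16  -3  22  42  45  31  20  16   4  22  40  47  43  32  25  34  35  35  39
233   20  24  20  20  14  -1   4  30  23  -2  -4  -6  -5  -7   1  20  44  43  28  31  37  38  37
235   19  25  18  22  18  19   0  -5  -4  -4  -7  -7  -5  -5  -6  -5  27  46  39  34  36  35  39
237    9  20  20  23  22  34  20  -5  -7  -4  -3  -1  -2  -2  -4  -8  -1  30  42  32  32  35  34
239   -3   8  22  18  25  38   7  -7  -4  -2  -2  -2  -3  -1  -2  -1  -3  17  43  37  35  33  10
241   -2  -3   7  22  25  34  -1  -4  -1  -3  -3  -3  -2  -2  -3  -2  -4  13  41  34  35  12  -4
243   -3  -3  -5   7  23  31  -3  -3  -2  -3  -4  -7  -3  -3  -3  -3  -2   7  42  27   9  -3  -2
245   -3  -3  -6  -7  -1  28  -3  -3  -3  -5  -1   0  -2  -4  -3  -5  -2   4  33  -1  -5  -3  -3
247   -2  -2  -6  -8  -3  16  -2  -4  -2  -7  -5  -2  -5  -4  -5  -3  -3   3  13  -7  -4  -3  -3
249   -1  -2  -5  -5  -3  -3  -3  -3  -3  -3  -3  -4   1  -2  -4  -2  -3   1  -3  -5  -3  -2  -3
251   -4  -3  -8  -7  -4  -2  -7  -5  -2  -2  -2  -2  -4  -3  -1  -3  -4  -2  -2  -7  -4  -3  -2
253   -3  -3  -6  -6  -3  -2  -3  -6  -5  -2  -2  -2  -3  -2  -2  -2  -3  -6  -5  -6  -2  -3  -3
255   -3  -3  -7  -8  -5  -1  -2  -6  -4  -3  -2  -1  -2  -4  -3  -6  -2  -3  -2  -7  -4  -2  -3
257   -3  -3  -5  -7  -1  -4  -3  -7  -2  -5  -8  -6  -3  -1  -2  -4  -3  -2  -4  -5  -1  -3  -3
259   -3  -3  -7  -4  -4  -2  -1  -6  -2  -2  -6  -8  -3  -3  -3  -6  -3  -3  -5  -7  -3  -3  -3
261   -2  -2  -7  -7  -4  -4  -2  -8  -6  -2  -6  -6  -5  -2  -3  -6  -3  -2  -4  -5  -3  -2  -3
263   -5  -2  -5  -7  -6  -5  -3  -4  -2  -2  -4  -5  -6  -4  -2  -6  -3  -2  -2  -7  -4  -4  -3
```

Stopper centre measured at (317.5,244) against a prediction of (317.5,245), so the bottle is at (0.650, 0.087). Descending on the neck.

>>> {"op": "apply_moves", "data": {"moves": [[[0.04, 0.03, 0.7, 0, 0], [0.04, 0.03, 1.5, 0, 0], [0.04, 0.03, 2.2, 0, 0], [0.04, 0.03, 2.6, 0, 0], [0.04, 0.03, 2.69, 0, 0], [0.04, 0.03, 2.69, 0, 1], [0.04, 0.03, 2.69, 0, 1], [0.04, 0.03, 2.69, 0, 1], [0.04, 0.03, 2.69, 0, 1], [0.04, 0.03, 2.69, 0, 1]]]}}

```text
time: 33.9
tool_pos: [0.6503, 0.0887, 0.3299]
ee_rot: [-3.142, 0.0, 3.138]
wrist_force: [0.6, 0.4, 0.1]
width: 0.0476
finger_force: 0.0
```

>>> {"op": "apply_moves", "data": {"moves": [[[0, 0, 0, 0, 1], [0, 0, 0, 0, 1], [0, 0, 0, 0, 1], [0, 0, 0, 0, 1]]]}}

```text
time: 34.4
tool_pos: [0.6503, 0.0885, 0.3296]
ee_rot: [-3.141, -0.0, 3.138]
wrist_force: [0.9, -0.9, 0.4]
width: 0.0236
finger_force: 29.1
```

```bash
python3 - <<'E'
from h import *
o=telemetry.get_obs(); go(.457,-.2765,o['tool_pos'][2]-.002,180)
E
```

```text
shift [ 3.842 -7.313  0.043] turn -0.019 | at [0.6503 0.0885 0.3296] yaw [-1.7999e+02 -1.0000e-02  1.7981e+02] t 34.4 w 0.0236 F [ 0.9 -0.9  0.4]
```

>>> {"op": "apply_moves", "data": {"moves": [[[0, 0, -0.1, 0, 1], [0, 0, -0.5, 0, 1], [0, 0, -1.0, 0, 1], [0, 0, -1.5, 0, 1], [0, 0, -2.0, 0, 1], [0, 0, -2.3, 0, 1], [0.1, -0.2, -2.4, 0, 1], [0.3, -0.6, -2.4, 0, 1], [0.6, -1.1, -2.4, 0, 1], [0.9, -1.7, -2.4, 0, 1]]]}}

```text
time: 35.65
tool_pos: [0.6038, 0.0019, 0.4481]
ee_rot: [-3.141, -0.003, 3.138]
wrist_force: [-0.3, 0.3, -1.4]
width: 0.024
finger_force: 29.0
```

>>> {"op": "apply_moves", "data": {"moves": [[[0.3, -0.6, 0, 0, 1], [0.6, -1.2, 0, 0, 1], [0.9, -1.8, 0, 0, 1], [1.3, -2.5, 0, 0, 1], [1.7, -3.2, 0, 0, 1], [2.1, -3.9, 0, 0, 1], [2.4, -4.6, 0, 0, 1], [2.7, -5.1, 0, 0, 1], [2.85, -5.4, 0, 0, 1], [2.94, -5.61, 0, 0, 1]]]}}

```text
time: 36.9
tool_pos: [0.4562, -0.2771, 0.4491]
ee_rot: [3.141, -0.001, 3.137]
wrist_force: [0.2, -0.1, -2.4]
width: 0.0239
finger_force: 29.0
```

>>> {"op": "apply_moves", "data": {"moves": [[[0, 0, 0, 0, 1], [0, 0, 0.4, 0, 1], [0, 0, 0.9, 0, 1], [0, 0, 1.4, 0, 1], [0, 0, 1.8, 0, 1], [0, 0, 2.1, 0, 1], [0, 0, 2.2, 0, 1], [0, 0, 2.2, 0, 1], [0, 0, 2.2, 0, 1]]]}}

```text
time: 38.02
tool_pos: [0.4574, -0.2764, 0.3409]
ee_rot: [-3.14, 0.002, 3.138]
wrist_force: [0.2, 0.2, -2.8]
width: 0.0234
finger_force: 29.0
```

```bash
python3 - <<'E'
from h import *
go(.457,-.2765,.3276,180); print(telemetry.get_obs()['wrist_torque'])
E
```

```text
shift [ 0.008 -0.002  0.266] turn -0.018 | at [ 0.4574 -0.2764  0.3409] yaw [-1.7993e+02  9.0000e-02  1.7982e+02] t 38.02 w 0.0234 F [ 0.2  0.2 -2.8]
[ 0.04667356 -0.17425698  0.02311697]
```

```bash
python3 - <<'E'
from h import *
o=telemetry.get_obs()['tool_pos']; zb=o[2]-.318
for cam in ('scene','top'):
    s=snap(cam,'b_'+cam); b=s['image'].astype(int)
    g=((b[...,1]-b[...,0]>12)&(b[...,1]<140)&(b[...,1]-b[...,2]>5)).astype(np.uint8)
    g=cv2.morphologyEx(g,cv2.MORPH_OPEN,np.ones((3,3)))
    p=np.array([proj(s,[o[0]+.028*np.cos(a),o[1]+.028*np.sin(a),z]) for z in (zb,zb+.092) for a in np.linspace(0,6.28,40)])
    print(cam,'pred',p.min(0).round(1),p.max(0).round(1), 'base',proj(s,[*o[:2],zb]).round(1),'neck',proj(s,[*o[:2],zb+.14]).round(1))
    n,l,st,c=cv2.connectedComponentsWithStats(g)
    for i in range(1,n):
        if st[i,4]>150: print(st[i],c[i].round(1))
    if cam=='scene':
        y0=int(p[:,1].min()); 
        for y in range(y0-4,int(p[:,1].max())+3,4):
            x=np.flatnonzero(g[y,int(p[:,0].min())-15:int(p[:,0].max())+15])+int(p[:,0].min())-15
            if len(x): print(y,x.min(),x.max())
E
```

```text
scene pred [146.9 124.1] [181.2 172.9] base [168.5 163.8] neck [155.7 115.7]
[  418     0   222   108 12812] [565.   39.6]
[ 200   59   40   91 2414] [219.1 109.7]
[ 147  111   32   61 1219] [161.9 144.9]
[ 538  423  102   57 4618] [584.4 456.3]
[167 465  53  15 451] [188.2 474. ]
120 150 157
124 151 157
128 149 170
132 147 172
136 147 172
140 148 173
144 150 174
148 151 175
152 152 177
156 153 177
160 154 178
164 155 178
168 157 175
top pred [449.5 292.2] [488.8 319.9] base [461.9 307.4] neck [483.2 304.7]
[168   0  39  31 871] [187.9  13.8]
[301   0  37  32 869] [319.6  14.8]
[563   0  37  35 974] [581.4  16.6]
[ 409  347   48   41 1388] [431.9 365.7]
```

The bottle hangs upright: its body axis slope in the scene view is 0.27, against a predicted 0.266. Lowering the last 13 mm.

>>> {"op": "apply_moves", "data": {"moves": [[[0.01, 0, 0.1, 0, 1], [0.01, 0, 0.18, 0, 1], [0.01, 0, 0.23, 0, 1], [0.01, 0, 0.25, 0, 1], [0.01, 0, 0.26, 0, 1], [0.01, 0, 0.26, 0, 1], [0.01, 0, 0.26, 0, 1]]]}}

```text
time: 39.0
tool_pos: [0.4566, -0.2763, 0.3276]
ee_rot: [-3.141, 0.001, 3.138]
wrist_force: [-2.3, 2.0, 4.3]
width: 0.0236
finger_force: 29.2
```

>>> {"op": "apply_moves", "data": {"moves": [[[0, 0, 0, 0, 0], [0, 0, 0, 0, 0], [0, 0, 0, 0, 0], [0, 0, 0, 0, 0], [0, 0, 0, 0, 0], [0, 0, 0, 0, 0], [0, 0, -0.6, 0, 0], [0, 0, -1.4, 0, 0], [0, 0, -2.2, 0, 0], [0, 0, -2.8, 0, 0]]]}}

```text
time: 40.25
tool_pos: [0.4565, -0.2762, 0.469]
ee_rot: [-3.14, 0.002, 3.138]
wrist_force: [1.0, 0.2, -0.3]
width: 0.0939
finger_force: 0.0
```

>>> {"op": "apply_moves", "data": {"moves": [[[0, 0.4, 0, 0, 0], [0, 1.2, 0, 0, 0], [0, 2.2, 0, 0, 0], [0, 3.2, 0, 0, 0], [0, 4.0, 0, 0, 0], [0, 4.0, 0, 0, 0], [0, 4.0, 0, 0, 0], [0, 4.0, 0, 0, 0]]]}}

```text
time: 41.25
tool_pos: [0.4573, -0.077, 0.466]
ee_rot: [-3.142, -0.001, 3.137]
wrist_force: [0.4, -0.8, 0.5]
width: 0.0941
finger_force: 0.0
```

```bash
python3 - <<'E'
from h import *
a=snap('scene','f1')['image']; t=snap('top','f2')['image']
A=cv2.resize(a[90:300,80:290],(400,400),interpolation=cv2.INTER_CUBIC); B=cv2.resize(t[185:345,340:500],(400,400),interpolation=cv2.INTER_CUBIC)
cv2.imwrite('pics/final.png',np.hstack([A,B])[:,:,::-1])
E
```

```text
(no output)
```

View pics/final.png

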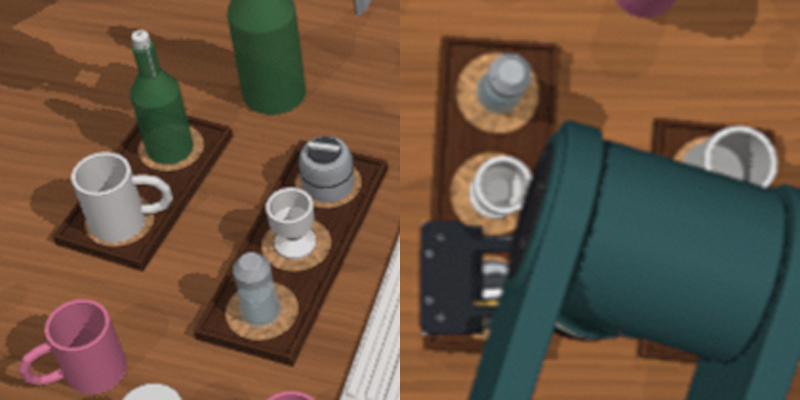

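The scene half of the picture shows all five upright on their discs: mug base about (115,222), bottle base (167,148), salt (259,308), cup foot (296,243), timer (328,185). The gripper is clear. Handing in.

```bash
python3 -c "
from bench import ticket
print(ticket.close_job())"
```

```text
the job is handed in; nothing more can be done
None
```

The job is handed in at about 41 s: egg cup on the long tray's middle disc with the timer and salt on the ends, white mug and small green bottle on the short tray, all upright; cup and timer measured within about 3 mm of centre, the rest checked only by eye; stacked mugs and jar lid never touched.

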